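Start and close the screw cap on a tilted jar of tuning pins

TASK

Put the loose yellow screw cap on the open jar that leans in the cradle: set it squarely on the thread with the cap's red mark about an eighth of a turn clockwise past the jar's red mark, turn it backward (anticlockwise), keeping it riding on the thread, until the marks line up and the thread start drops in, then screw it forward (clockwise) until it is fully home on the mouth, and let go. Do not push the cradle out of its angle, and leave the bottle, dish and tin in the tray where they stand.

Things in the scene. Friction and masses are not known exactly. Their poses are not given: they have to be found in the camera images.
- cap: Loose yellow screw cap, 50 to 100 g, lying skirt down in the tray. Skirt 54 mm across and 18 mm high, open below, 15 mm deep inside; on top a round knurled knob 34 mm across, from 18 to 46 mm above the origin: the place to grip, at any yaw. Origin: on the axis at the lower rim of the skirt; z along the axis towards the knob, x towards the red mark
- cap_mark (a point): The red mark on the cap's skirt: 25 mm from the axis along the cap's x, 18 mm above the cap's origin. Inside the skirt, 47 mm wide, are three lugs 2.5 mm high at the lower rim, 120 degrees apart, the first beneath this mark; they leave a 36 mm opening
- jar: Open glass jar, 64 mm across, with a white threaded neck, in the cradle, leaning 23 to 40 degrees from vertical: its mouth looks up and towards the -x side of the rack. Origin: centre of its underside; z along its axis, out of the mouth; x towards its red mark. It is clamped against turning (slips only above 6 N m)
- jar_mouth (a point): Centre of the open mouth, 105 mm along the jar's axis from its origin, with the jar's axes. Neck 34 mm across with a tapered lip and a three-start right-hand thread 44 mm across, lead 19.2 mm a turn, 1.4 mm axial play. Fully home the cap's ceiling rests on the mouth: cap origin 15 mm below this point; tight about 105 degrees clockwise of the jar's mark
- jar_mark (a point): Red mark on the jar's side and shoulder, 32 mm from its axis. A cap riding on top of the thread has its origin 4.4 mm below the mouth plus 0.053 mm per degree that its mark stands clockwise of this mark. With the marks in line (surely from 3 to 12 degrees anticlockwise of it) the lugs pass the thread starts and the cap can drop by 6.4 mm, to 10.8 mm below the mouth
- blue_knob (a point): Top centre of the round knob of a blue cap, 34 mm across, closed on a second, like jar in the same cradle: fixed, not to be worked on. Its axis is parallel to the open jar's, 106 mm away; the yellow cap's knob ends level with it when fully home
- rack: Wooden stand of the cradle, fixed, base 150 x 250 mm, cheeks 94 mm high; origin: centre of its underside. The cradle's tilt axis lies along the rack's y, 66 mm up, and is clamped by friction (holds about 25 N m)
- tray: Shallow plywood tray, fixed, 230 x 230 mm, rim 14 mm high, floor 6 mm above the table; origin: centre of its underside. The cap, bottle, dish and tin stand in its four quarters, about 96 mm apart
- glue: White bottle with red top, 38 mm across, 125 mm high, bystander; origin: centre of its underside
- dish: Blue ceramic dish, 60 mm across, 18 mm high, bystander; origin: centre of its underside
- tin: Round metal tin, 55 mm across, 34 mm high, bystander; origin: centre of its underside
There are look-alikes about, which are no part of the job. Leave any pink or white look-alike of the cap alone.

How it is judged:
On the way, in this order (a step that is already met when the one before it is completed fails the run):
1. the cap sits squarely on the jar's thread, riding high on it, its mark 25 to 80 degrees clockwise of the jar's mark (x of cap in the frame of jar_mouth between -0.003 and 0.003 m and y of cap in the frame of jar_mouth between -0.003 and 0.003 m and angle between the z axis of cap and the z axis of jar_mouth, either way round below 0.1 rad and z of cap in the frame of jar_mouth between -0.0102 and -0.0042 m and y of cap_mark in the frame of jar_mouth below -0.0106 m and x of cap_mark in the frame of jar_mouth above 0.0043 m), for 0.1 s.
2. the cap is turned backward, still riding high on the thread, to within 4 to 20 degrees of the jar's mark (x of cap in the frame of jar_mouth between -0.003 and 0.003 m and y of cap in the frame of jar_mouth between -0.003 and 0.003 m and angle between the z axis of cap and the z axis of jar_mouth, either way round below 0.1 rad and z of cap in the frame of jar_mouth between -0.0085 and -0.0025 m and y of cap_mark in the frame of jar_mouth between -0.0086 and -0.0017 m and x of cap_mark in the frame of jar_mouth above 0.02 m).
3. with the marks lined up (within 25 degrees) the cap has dropped into the thread start (x of cap in the frame of jar_mouth between -0.003 and 0.003 m and y of cap in the frame of jar_mouth between -0.003 and 0.003 m and angle between the z axis of cap and the z axis of jar_mouth, either way round below 0.1 rad and z of cap in the frame of jar_mouth between -0.0135 and -0.0092 m and y of cap_mark in the frame of jar_mouth between -0.0106 and 0.0106 m and x of cap_mark in the frame of jar_mouth above 0.02 m).
At the end, for the whole second after the job is handed in: The cap is at rest, square on the jar (axis within 3 mm and 0.10 rad), within 1 mm of fully home on the mouth, its mark 70 to 150 degrees clockwise past the jar's mark (x of cap in the frame of jar_mouth between -0.003 and 0.003 m and y of cap in the frame of jar_mouth between -0.003 and 0.003 m and angle between the z axis of cap and the z axis of jar_mouth, either way round below 0.1 rad and z of cap in the frame of jar_mouth between -0.0165 and -0.014 m and y of cap_mark in the frame of jar_mouth below -0.0125 m and x of cap_mark in the frame of jar_mouth below 0.0086 m and linear speed of cap below 0.02 m/s and angular speed of cap below 0.1 rad/s); the robot touches nothing.
It fails at once if the bottle, dish or tin is moved by more than 20 mm (distance of any of glue, dish, tin from where it was at the start of the episode above 0.02 m).
It fails at once if the cradle is pushed so that the jar's mouth moves by more than 12 mm (distance of jar_mouth from where it was at the start of the episode above 0.012 m).
It also fails if it takes over 58 s, if anything falls off the work surface, if the arm or the gripper's body presses on something with over 40 N, if the wrist force passes 120 N, or if a joint passes its speed limit or range.

ROBOT

A 7-joint arm with a two-finger parallel gripper is mounted at the origin on the work surface. World frame = base frame: x ahead of the robot, y to its left, z up, the work surface at z = 0. Lengths are in m, angles in rad, forces in N, time in s.
With the tool pointing down it reaches from about 0.4 to 0.9 m from the base axis. Payload 5.5 kg.
Tool frame: the origin (TCP) lies midway between the tips of the shut fingers; the grasp point (between the pads) lies 19 mm behind it (manip.grip_depth is the distance from the TCP to the grasp point, in m); z points along the fingers, y is the line along which they close (so a half turn about z gives the same grasp; the last joint's range is limited). The gripper opens to 92 mm and grips with 3 to 60 N. Pads are 19 mm wide; open, the fingers measure 130 mm over their backs; the gripper's body (75 mm by 190 mm) begins 47 mm behind the grasp point.
Start: joints at [-1.075, 0.501, -0.427, 1.55, 0.221, 1.138, -0.21], TCP at [0.15, 0.632, 0.227] pointing down, gripper open.
Joint ranges: [-2.88, 2.88], [-0.31, 2.03], [-1.54, 1.56], [0.2, 2.42], [-1.41, 4.55], [0.19, 2.02], [-2.57, 2.57]. Speed limits (rad/s): [2.57, 2.57, 3.14, 3.14, 3.14, 3.14, 3.14].

INTERFACE

Orientations are given as a unit quaternion [x, y, z, w].
In Python, from bench import manip, effector, viewer gives the robot as it stands. Calls block until the motion is done:
- manip.move_pose(position, orientation): joint-space move of the TCP to a pose.
- manip.servo_line(position, ori=None, vel=0.15): straight line of the TCP; ori=None keeps the orientation; vel is the mean speed in m/s.
- manip.movej(angles): joint-space move.
- effector.open_jaws() and effector.close(f_grip=None): open the fingers fully, or close them until they stop; f_grip is the grip in N (None keeps the last).
- manip.sleep(seconds).
- manip.solve_ik(position, orientation): joint angles nearest the present ones, or None.
- viewer.get_image(name): name is "scene" or "top" or "wrist"; returns the picture (384x512x3 uint8, red, green, blue); there is no depth.
- viewer.get_calibration(name): a dict with "vfov" (degrees; the focal length in pixels is half the picture's height over the tangent of half this angle, whatever the lens; pixels are square), "cx", "cy" (the principal point, pixels), "dist_coeffs" ([k1, k2, p1, p2, k3] as OpenCV has them; the pictures are not rectified), "eye" and "attitude" of the camera in the world. Camera axes: x right, y down, z forward; pixel columns grow to the right and rows downward; lengths in m; the calibration is good to about 2 mm. A picture is of the moment at which its call begins: read the wrist's pose just before it. get_calibration takes no time and is no camera call; for the wrist camera it gives the pose at the moment of the call.
A pose or a line that the arm cannot do raises manip.PlanningError and nothing moves.
- manip.hand_in(): hands the job in; it is judged then, once.
Readings, each from a call of its own:
- manip.current_clock(): time.
- manip.current_q(): joint angles.
- manip.current_joint_velocities(): joint speeds.
- manip.current_tau(): joint torques, N m.
- manip.current_tool_pos(): TCP position.
- manip.current_tcp_rot(): TCP orientation.
- manip.current_force(): force on the tool from outside, world axes, zero at the start.
- manip.current_wrist_torque(): the same for the moment, N m.
- manip.current_finger_gap(): finger opening in m.
- manip.current_gripper_force(): force on a finger pad.
Only numpy, scipy, OpenCV 4.12 (cv2) and the standard library are available. Lean on these libraries where they do the work, as an engineer would, in place of code of your own. Each camera call takes 0.05 s, during which the arm holds its last target. There are 200 camera calls.

## Working session

There is one attempt and no reset: what is moved stays moved. The work goes in short steps, each a Python script; the robot and the scene stay as the last script left them, time stands still between calls to the robot, and variables do not carry over. Pictures are saved under pics/ and viewed, at most 10 in all, crops included, and the job is handed in when it is done.

```bash
ls; mkdir -p pics
cat > h.py <<'E'
import numpy as np, cv2
from scipy.spatial.transform import Rotation as R
from bench import manip, effector, viewer
def K(c,h=384):
    f=h/2/np.tan(np.radians(c["vfov"])/2); return np.array([[f,0,c["cx"]],[0,f,c["cy"]],[0,0,1.]])
def rot(a):
    a=np.array(a,float); return R.from_quat(a).as_matrix() if a.size==4 else a.reshape(3,3)
def ray(c,uv):
    p=cv2.undistortPoints(np.array(uv,float).reshape(-1,1,2),K(c),np.array(c["dist_coeffs"],float)).reshape(-1,2)
    return np.array(c["eye"],float),(rot(c["attitude"])@np.c_[p,np.ones(len(p))].T).T
def atz(c,uv,z):
    e,d=ray(c,uv); return e+d*((z-e[2])/d[:,2])[:,None]
def proj(c,P):
    A=rot(c["attitude"]); P=np.atleast_2d(P)
    q=(P-np.array(c["eye"]))@A
    return cv2.projectPoints(q,np.zeros(3),np.zeros(3),K(c),np.array(c["dist_coeffs"],float))[0].reshape(-1,2)
def tri(obs):
    A=np.zeros((3,3));b=np.zeros(3)
    for c,uv in obs:
        e,d=ray(c,[uv]);d=d[0]/np.linalg.norm(d[0]);M=np.eye(3)-np.outer(d,d);A+=M;b+=M@e
    return np.linalg.solve(A,b)
E
python3 - <<'E'
from h import *
for n in("scene","top","wrist"):
    im=viewer.get_image(n); cv2.imwrite(f"pics/{n}0.png",im[:,:,::-1]); print(n,viewer.get_calibration(n))
a=cv2.imread("pics/scene0.png");b=cv2.imread("pics/top0.png")
cv2.imwrite("pics/s0b.png",cv2.resize(a,(800,600)));cv2.imwrite("pics/t0b.png",cv2.resize(b,(800,600)))
print(manip.current_clock(),manip.current_tcp_rot())
E
```

```text
pics
scene {'vfov': 46.11966562169607, 'cx': 255.74699776884907, 'cy': 190.9038330733398, 'dist_coeffs': array([-0.06196212,  0.        ,  0.        ,  0.        ,  0.        ]), 'eye': array([ 1.23788247, -0.47488448,  0.84518827]), 'attitude': array([ 0.78391542,  0.45723898, -0.20454888, -0.36683633])}
top {'vfov': 53.213153401796006, 'cx': 251.8870011427775, 'cy': 185.59774624285967, 'dist_coeffs': array([-0.06920541,  0.        ,  0.        ,  0.        ,  0.        ]), 'eye': array([ 0.35981443, -0.05439004,  1.01425827]), 'attitude': array([ 0.71269037, -0.69874757,  0.04589045, -0.0414528 ])}
wrist {'vfov': 70.10819211217077, 'cx': 253.25884764639608, 'cy': 193.77266163983467, 'dist_coeffs': array([-0.0411798,  0.       ,  0.       ,  0.       ,  0.       ]), 'eye': array([0.0671126 , 0.65183703, 0.38435256]), 'attitude': array([0.77444909, 0.6128362 , 0.09653016, 0.12386414])}
0.15 [ 1.16106847e-01  9.93236430e-01 -7.59272817e-04 -1.33428434e-04]
```

View pics/s0b.png

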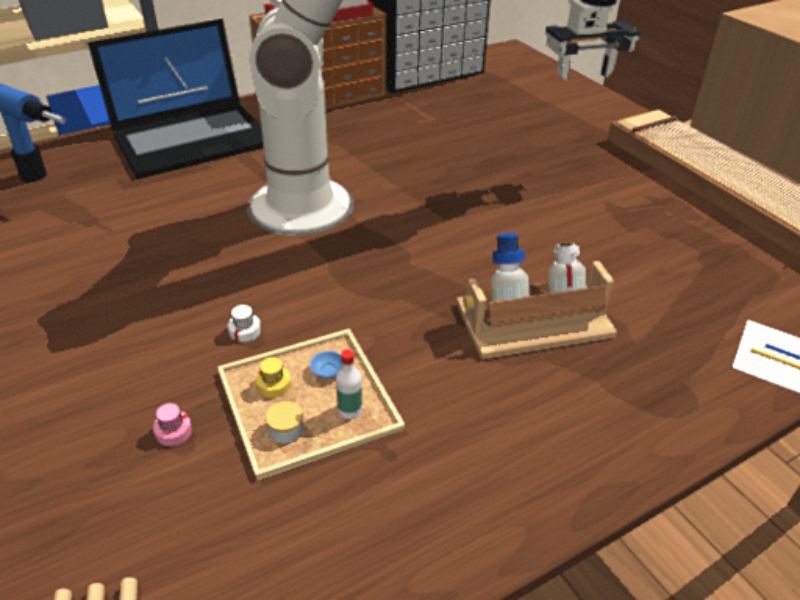

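View pics/t0b.png

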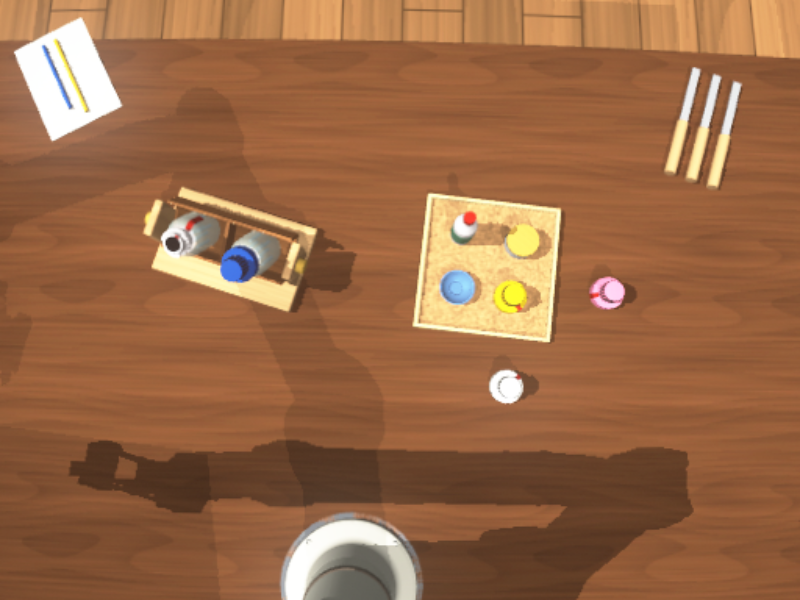

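The top view (800x600) shows the yellow cap at (511,296) with its red mark to the lower right. The open jar's mouth is at (173,244) and the blue knob at (238,265). I'll enlarge these in one composite.

Run:
```python
import cv2,numpy as np
t=cv2.imread("pics/top0.png");s=cv2.imread("pics/scene0.png")
def cr(im,u,v,w,h,k): return cv2.resize(im[v:v+h,u:u+w],(w*k,h*k),interpolation=cv2.INTER_CUBIC)
A=cr(t,90,115,114,86,4)[:300,:400]
# each crop: scale, origin
a=cr(t,92,118,100,75,4); b=cr(t,302,172,50,38,8)[:300]; c=cr(s,295,145,100,75,4); d=cr(s,155,220,50,38,8)[:300]
cv2.imwrite("pics/comp.png",np.vstack([np.hstack([a,b]),np.hstack([c,d])]))
```

```text
(no output)
```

View pics/comp.png

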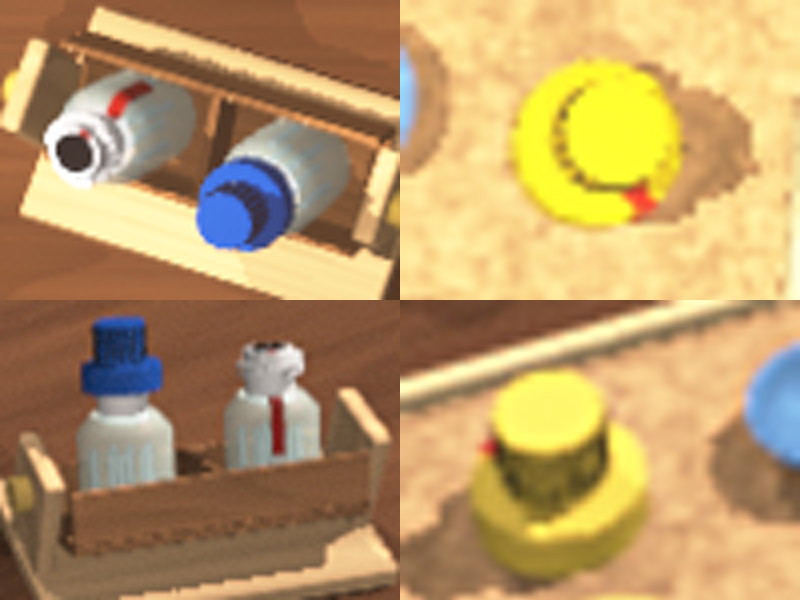

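In the crops, the mouth is at top (110.4,155.9) and scene (361.6,156.1). The blue knob top is at top (149.1,171.9) and scene (324.4,150.6). The cap's knob top is at (328.7,187.9) in the top view, with its mark lower right.

Run:
```python
from h import *
t=viewer.get_calibration("top");s=viewer.get_calibration("scene")
m=tri([(t,(110.4,155.9)),(s,(361.6,156.1))]); b=tri([(t,(149.1,171.9)),(s,(324.4,150.6))])
print("mouth",m,"blue",b,np.linalg.norm(b-m))
for c,uv,k in((t,(110.4,155.9),m),(s,(361.6,156.1),m),(t,(149.1,171.9),b),(s,(324.4,150.6),b)): print(proj(c,k)[0]-uv)
u=lambda x,y:((x-400+.5)/8-.5+302,(y+.5)/8-.5+172)
print("knob",atz(t,[u(617,131)],.052),"skirt",atz(t,[u(596,143)],.024),"mark",atz(t,[u(643,202)],.024))
print("knob tri",tri([(t,u(617,131)),(s,((550-400+.5)/8-.5+155,(412-300+.5)/8-.5+220))]))
# rack base corners (top crop) on z ~ unknown base thickness; tray corners
full=lambda x,y:(x*.64-.2,y*.64-.2)
print("rack",atz(t,[full(152,268),full(293,310),full(317,230),full(182,189)],.01))
# jaw: other info
T=np.eye(4);e=viewer.get_calibration("wrist")
A=R.from_quat(manip.current_tcp_rot()).as_matrix();p=np.array(manip.current_tool_pos())
print("cam in tool",A.T@(np.array(e["eye"])-p),A.T@rot(e["attitude"]))
```

```text
mouth [0.53184144 0.27350286 0.13669734] blue [0.49195433 0.1734493  0.16338267] 0.11096758320618527
[0.3911201  0.23576688]
[ 0.37163772 -0.11613401]
[0.02902667 0.01695045]
[ 0.02770936 -0.00679907]
knob [[ 0.47737372 -0.25434359  0.052     ]] skirt [[ 0.47671194 -0.25324065  0.024     ]] mark [[ 0.45766872 -0.26857531  0.024     ]]
knob tri [ 0.47695762 -0.25507657  0.05253625]
rack [[0.5147477  0.35537524 0.01      ]
 [0.44778882 0.10973667 0.01      ]
 [0.58603469 0.07416682 0.01      ]
 [0.65483444 0.3126692  0.01      ]]
cam in tool [ 8.51117729e-02  3.61328143e-05 -1.58463031e-01] [[ 4.26530887e-04 -9.50653807e-01 -3.10253376e-01]
 [ 9.99999619e-01  6.41974327e-04 -5.92304959e-04]
 [ 7.62251667e-04 -3.10253005e-01  9.50653718e-01]]
```

```bash
cat >> h.py <<'E'
TC=np.array([.0851,0,-.1585]); RC=np.array([[0,-.95065,-.31025],[1,0,0],[0,-.31025,.95065]])
def look(target,d,dist,minz=.2):
    """tool poses whose wrist camera sits at target+d*dist looking at target"""
    d=np.array(d,float)/np.linalg.norm(d); eye=target+d*dist; z=-d; out=[]
    x=np.cross(z,[0.1,.03,1]);x/=np.linalg.norm(x);y=np.cross(z,x)
    for a in np.arange(0,360,20):
        A=np.c_[x,y,z]@R.from_euler('z',a,degrees=True).as_matrix()
        T=A@RC.T; p=eye-T@TC
        if p[2]<minz: continue
        q=manip.solve_ik(p,R.from_matrix(T).as_quat())
        if q is not None: out.append((np.abs(np.array(q)-manip.current_q()).max(),a,p,T,list(q)))
    return sorted(out,key=lambda o:o[0])
def snap(n):
    c=viewer.get_calibration("wrist"); im=viewer.get_image("wrist")
    cv2.imwrite(f"pics/{n}.png",im[:,:,::-1]); np.save(f"pics/{n}.npy",c,allow_pickle=True); return c
def calib(n): return np.load(f"pics/{n}.npy",allow_pickle=True).item()
E
python3 - <<'E'
from h import *
m=np.array([.532,.2735,.137]);b=np.array([.492,.1735,.1634]);mid=(m+b)/2
rx=np.array([.963,-.269,0]);ry=np.array([.269,.963,0]);up=np.array([0,0,1.])
for n,d in(("axis",-.45*rx+.89*up),("plusy",.75*ry+.66*up-.2*rx),("plusx",.7*rx+.7*up),("plusy2",.6*ry+.8*up),("minusy",-.7*ry+.7*up)):
    L=look(mid,d,.27,.22); print(n,len(L),[(round(o[0],2),o[1],o[2].round(2)) for o in L[:4]])
E
```

```text
axis 13 [(np.float64(0.63), np.int64(240), array([0.48, 0.21, 0.24])), (np.float64(0.65), np.int64(220), array([0.49, 0.21, 0.24])), (np.float64(0.7), np.int64(200), array([0.5 , 0.22, 0.25])), (np.float64(0.74), np.int64(260), array([0.47, 0.2 , 0.24]))]
plusy 6 [(np.float64(0.51), np.int64(160), array([0.53, 0.28, 0.23])), (np.float64(0.51), np.int64(180), array([0.52, 0.27, 0.23])), (np.float64(0.65), np.int64(140), array([0.54, 0.28, 0.23])), (np.float64(0.89), np.int64(200), array([0.51, 0.27, 0.23]))]
plusx 7 [(np.float64(0.94), np.int64(120), array([0.56, 0.18, 0.23])), (np.float64(1.03), np.int64(100), array([0.56, 0.18, 0.22])), (np.float64(1.08), np.int64(140), array([0.55, 0.19, 0.23])), (np.float64(1.44), np.int64(160), array([0.55, 0.2 , 0.24]))]
plusy2 10 [(np.float64(0.55), np.int64(160), array([0.54, 0.25, 0.24])), (np.float64(0.56), np.int64(180), array([0.53, 0.25, 0.24])), (np.float64(0.62), np.int64(140), array([0.55, 0.25, 0.24])), (np.float64(0.69), np.int64(120), array([0.55, 0.26, 0.23]))]
minusy 7 [(np.float64(1.68), np.int64(120), array([0.47, 0.18, 0.23])), (np.float64(2.16), np.int64(140), array([0.48, 0.18, 0.23])), (np.float64(2.24), np.int64(160), array([0.49, 0.18, 0.24])), (np.float64(2.33), np.int64(200), array([0.51, 0.18, 0.24]))]
```

Run:
```python
from h import *
m=np.array([.532,.2735,.137]);b=np.array([.492,.1735,.1634]);mid=(m+b)/2
rx=np.array([.963,-.269,0]);ry=np.array([.269,.963,0]);up=np.array([0,0,1.])
for n,d,t,dist in(("vy",.75*ry+.66*up-.2*rx,mid,.32),("vx",.6*rx+.75*up,mid,.32),("va",-.45*rx+.89*up,mid,.30),("vc",[-.25,-.1,1],np.array([.477,-.254,.03]),.30)):
    L=look(t,d,dist,.2)
    print(n,len(L),L[0][0],L[0][2]); manip.movej(L[0][4]); manip.sleep(.3); snap(n); print(manip.current_clock())
I=[cv2.imread(f"pics/{n}.png") for n in("vy","vx","va","vc")]
cv2.imwrite("pics/c4.png",cv2.resize(np.vstack([np.hstack(I[:2]),np.hstack(I[2:])]),(800,600),interpolation=cv2.INTER_AREA))
```

```text
vy 14 0.5163228349616544 [0.51726781 0.31194891 0.26674012]
2.2583
vx 10 0.7693554019024069 [0.57345681 0.18778618 0.27818493]
3.3667
va 15 1.0331193229926439 [0.45790395 0.2069485  0.2638461 ]
4.6917Traceback (most recent call last):
  File "<stdin>", line 6, in <module>
IndexError: list index out of range
```

Run:
```python
from h import *
L=look(np.array([.477,-.254,.03]),[-.25,-.1,1],.36,.17)
print(len(L),L[0][0],L[0][2]); manip.movej(L[0][4]); manip.sleep(.3); snap("vc"); print(manip.current_clock())
I=[cv2.imread(f"pics/{n}.png") for n in("vy","vx","va","vc")]
cv2.imwrite("pics/c4.png",cv2.resize(np.vstack([np.hstack(I[:2]),np.hstack(I[2:])]),(800,600),interpolation=cv2.INTER_AREA))
```

```text
17 0.8938063161359026 [ 0.4089077  -0.25121499  0.20268995]
6.725
```

View pics/c4.png

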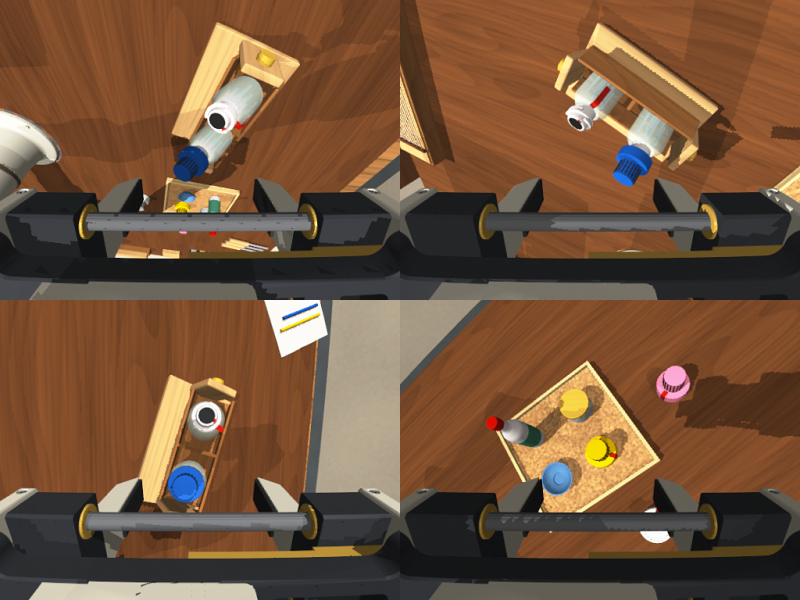

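Run:
```python
import cv2,numpy as np
def cr(n,u,v,w,h,k): return cv2.resize(cv2.imread(f"pics/{n}.png")[v:v+h,u:u+w],(w*k,h*k),interpolation=cv2.INTER_CUBIC)
cv2.imwrite("pics/d1.png",np.hstack([cr("vy",215,110,100,150,4),cr("vx",210,100,100,150,4)]))
cv2.imwrite("pics/d2.png",np.hstack([cr("va",210,115,100,150,4),cr("vc",231,157,50,75,8)]))
```

```text
(no output)
```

View pics/d1.png

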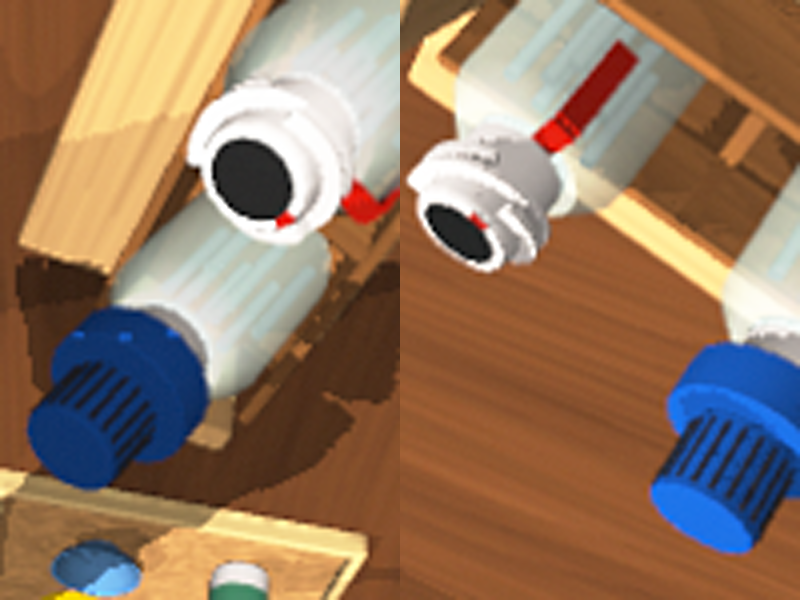

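View pics/d2.png

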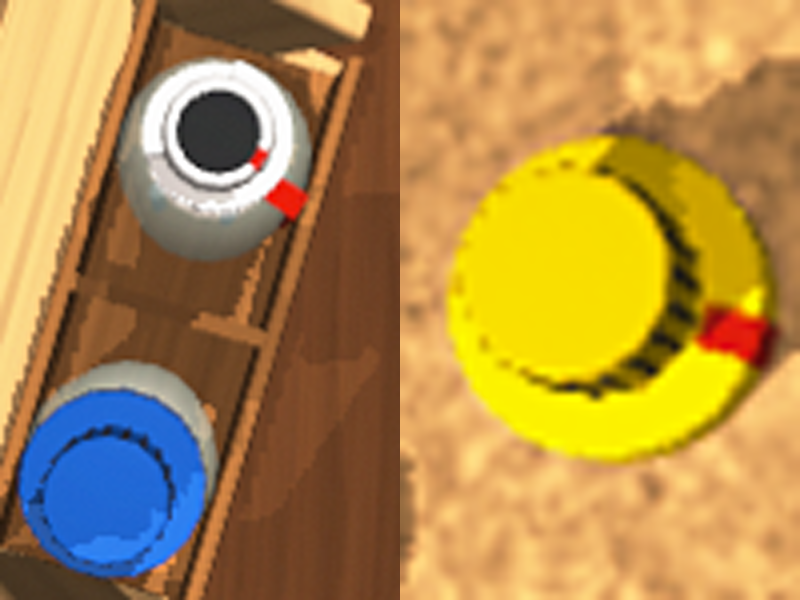

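Wrist crops:
- **Mouth disc (crop px):** vy (252,179), vx (57,232), va (218,131).
- **Blue knob top:** vy (74,437), vx (302,511), va (107,502).
- **Lip mark:** va (260,160), vy (284,220).
- **Shoulder mark bend:** va (298,207), vx (168,124).
- **Cap (vc):** knob top (160,272), skirt (210,298), mark (345,338).

I'll fit the model to these.

```bash
cat > fit.py <<'E'
from h import *
from scipy.optimize import least_squares
off={"vy":(215,110,4),"vx":(210,100,4),"va":(210,115,4),"vc":(231,157,8)}
def px(n,x,y): u,v,k=off[n]; return np.array([(x+.5)/k-.5+u,(y+.5)/k-.5+v])
C={n:calib(n) for n in off}; C["t"]=viewer.get_calibration("top");C["s"]=viewer.get_calibration("scene")
O=[("vy","m",px("vy",252,179),1),("vx","m",px("vx",57,232),1),("va","m",px("va",218,131),1),
("vy","b",px("vy",74,437),1),("vx","b",px("vx",302,511),1),("va","b",px("va",107,502),1),("va","k",px("va",113,484),.7),
("vy","l",px("vy",284,220),1),("va","l",px("va",260,160),1),("vx","l",px("vx",77,222),.5),
("vy","s",px("vy",365,218),.7),("va","s",px("va",298,207),1),("vx","s",px("vx",168,124),.7),
("t","m",(110.4,155.9),.7),("s","m",(361.6,156.1),.7),("t","b",(149.1,171.9),.7),("s","b",(324.4,150.6),.7)]
def frame(p):
    th,ps,ph=p[3:6]; rx=np.array([np.cos(ps),np.sin(ps),0]);ry=np.array([-np.sin(ps),np.cos(ps),0])
    z=-np.sin(th)*rx+np.array([0,0,np.cos(th)]); e=np.cross(ry,z) # e: towards +rx, down.. perpendicular to z
    x=np.cos(ph)*e+np.sin(ph)*ry; return z,x,ry
def pts(p):
    m=p[:3];z,x,ry=frame(p); b=m+.031*z-.106*ry
    return dict(m=m,b=b,k=b-.028*z,l=m+p[6]*x-.001*z,s=m+.031*x-p[7]*z)
def res(p,sep=False):
    P=pts(p); r=[w*(proj(C[n],P[k])[0]-uv) for n,k,uv,w in O]
    return np.concatenate(r)
if __name__=="__main__":
    s=least_squares(res,[.532,.2735,.137,.45,-.27,-.5,.015,.03],loss="soft_l1",x_scale=.01); p=s.x
    for (n,k,uv,w),r in zip(O,s.fun.reshape(-1,2)): print(n,k,r.round(1))
    sd=np.sqrt(np.diag(np.linalg.inv(s.jac.T@s.jac)))
    print("m",p[:3],"tilt,yaw,phi deg",np.degrees(p[3:6]),p[6:],"sd",sd[:3],np.degrees(sd[3:6])); np.save("jar.npy",p)
    c=C["vc"]; print("knob",atz(c,[px("vc",160,272)],.052),"skirt",atz(c,[px("vc",210,298)],.020),"mark",atz(c,[px("vc",345,338)],.024))
E
python3 fit.py
```

```text
vy m [-0.1 -0.7]
vx m [ 0.4 -0.3]
va m [-0.1 -0.3]
vy b [-0.5  2.5]
vx b [0.3 0.5]
va b [ 0.1 -0.5]
va k [1.2 0.1]
vy l [ 0.1 -0. ]
va l [-0.5  0.2]
vx l [ 0.5 -0.4]
vy s [ 0.9 -0.1]
va s [-0.  0.]
vx s [-0.1  0.4]
t m [0.2 0.3]
s m [0.4 0.3]
t b [-0.7  0.9]
s b [ 0.1 -0. ]
m [0.531849   0.27465776 0.13429972] tilt,yaw,phi deg [ 30.61178201 -14.81070584 -22.31542146] [0.01476917 0.03333492] sd [0.00059532 0.00058628 0.00080457] [1.91776029 0.78574641 2.425545  ]
knob [[ 0.4763018  -0.25543211  0.052     ]] skirt [[ 0.47566898 -0.25604667  0.02      ]] mark [[ 0.45487255 -0.26952508  0.024     ]]
```

```bash
cat > fit2.py <<'E'
from fit import *
from scipy.optimize import minimize
p0=np.load("jar.npy"); views=["vy","vx","va"]; M={}
for n in views:
    im=cv2.imread(f"pics/{n}.png").astype(int); B,G,Rr=im[...,0],im[...,1],im[...,2]
    m=((B>60)&(B-Rr>45)&(B-G>25)).astype(np.uint8)
    nl,lab,st,ce=cv2.connectedComponentsWithStats(cv2.morphologyEx(m,cv2.MORPH_CLOSE,np.ones((5,5))))
    i=1+np.argmin(np.linalg.norm(ce[1:]-proj(C[n],pts(p0)["k"])[0],axis=1)); m=(lab==i)
    M[n]=cv2.GaussianBlur(m.astype(np.float32),(0,0),1.2); print(n,m.sum(),ce[i])
a=np.linspace(0,2*np.pi,60)[:,None]
def rend(n,p):
    P=pts(p);z,x,ry=frame(p);e=np.cross(ry,z);img=np.zeros((384*4,512*4),np.uint8)
    for r,z0,z1 in((.017,-.028,0),(.027,-.046,-.028)):
        c=r*(np.cos(a)*e+np.sin(a)*ry)+P["b"]
        h=cv2.convexHull(proj(C[n],np.r_[c+z0*z,c+z1*z]).astype(np.float32))
        cv2.fillPoly(img,[np.round((h*4+1.5)*16).astype(np.int32)],1,shift=4)
    return cv2.GaussianBlur(cv2.resize(img.astype(np.float32),(512,384),interpolation=cv2.INTER_AREA),(0,0),1.2)
keep=[i for i,o in enumerate(O) if o[1] in"mls"]
sc=np.array([.003,.003,.003,.05,.03,.05,.003,.005])
def cost(d,full=False):
    p=p0+d*sc; r=res(p).reshape(-1,2)[keep]; mc=[((rend(n,p)-M[n])**2).sum() for n in views]
    if full: print("mask",mc); print(r.round(1).tolist())
    return 2*np.log1p((r**2).sum(1)).sum()*.7+sum(mc)*.2
if __name__=="__main__":
    cost(np.zeros(8),True); best=np.zeros(8)
    for _ in range(3): s=minimize(cost,best,method="Powell",options=dict(maxiter=6)); best=s.x
    p=p0+best*sc; cost(best,True); np.save("jar2.npy",p)
    print("m",p[:3],"tilt,yaw,phi",np.degrees(p[3:6]),p[6:])
    for dt in(-4,-2,2,4): # profile tilt
        d=best.copy();d[3]+=np.radians(dt)/sc[3]; idx=[0,1,2,4]
        f=lambda v:(d.__setitem__(idx,v),cost(d))[1]
        print(dt,minimize(f,best[idx],method="Powell",options=dict(maxiter=3)).fun-s.fun)
E
python3 fit2.py | tail -12; nproc
```

```text
vy 1389 [243.8912887  208.96976242]
vx 1729 [295.96934644 210.36205899]
va 1720 [237.63488372 235.40406977]
mask [np.float32(96.04474), np.float32(120.15354), np.float32(101.78325)]
[[-0.1, -0.7], [0.4, -0.3], [-0.1, -0.3], [0.1, -0.0], [-0.5, 0.2], [0.5, -0.4], [0.9, -0.1], [-0.0, 0.0], [-0.1, 0.4], [0.2, 0.3], [0.4, 0.3]]
mask [np.float32(36.773594), np.float32(20.757454), np.float32(13.599485)]
[[-0.2, -0.3], [0.4, -0.0], [-0.0, -0.1], [0.1, 0.0], [-0.3, 0.1], [0.4, -0.3], [1.0, -0.1], [-0.0, 0.0], [-0.0, 0.4], [0.2, 0.3], [0.3, 0.3]]
m [0.5317707  0.27439536 0.1347465 ] tilt,yaw,phi [ 29.74371681 -16.43362917 -19.42294174] [0.01449164 0.03361203]
-4 5.116396493988127
-2 0.8675117709692799
2 3.0684795485375744
4 9.02300146635304
4
```

```bash
cat > plan.py <<'E'
from fit import *
p=np.load("jar2.npy"); p[3]=np.radians(29.4)
M0=p[:3]; Z,X,RY=frame(p); X=X-Z*(X@Z); X/=np.linalg.norm(X); J=np.c_[X,np.cross(Z,X),Z]
CAPXY=np.array([.4763,-.2550]); CAPYAW=-144.5; H=.0205  # TCP height above cap origin
FL=np.diag([1,-1,-1.])
def toolR(capR,d): # cap frame -> tool: flip, then offset d deg about cap z
    return capR@R.from_euler('z',d,degrees=True).as_matrix()@FL
def jarpose(c,zc,d,dx=0,dy=0):  # c deg clockwise, zc cap origin z in mouth frame (m)
    Rc=J@R.from_euler('z',-c,degrees=True).as_matrix()
    return M0+J@np.array([dx,dy,zc+H]), R.from_matrix(toolR(Rc,d)).as_quat()
def graspR(d): return R.from_matrix(toolR(R.from_euler('z',CAPYAW,degrees=True).as_matrix(),d)).as_quat()
E
python3 - <<'E'
from plan import *
print(M0,Z,X)
for d in range(0,360,15):
    a=manip.solve_ik([*CAPXY,.0265],graspR(d)); ah=manip.solve_ik([*CAPXY,.12],graspR(d))
    b=[manip.solve_ik(*jarpose(c,z,d)) for c,z in((50,.03),(50,-.007),(-15,-.004),(125,-.015))]
    if a is None or ah is None or b[0] is None: continue
    T=R.from_quat(graspR(d)).as_matrix(); yl=np.degrees(np.arctan2(T[1,1],T[0,1]))%180
    print(d,"fingerline",round(yl),"q7 grasp",round(a[6],2),"jar",[None if q is None else round(q[6],2) for q in b])
E
```

```text
[0.5317707  0.27439536 0.1347465 ] [-0.4708494   0.13887887  0.87121381] [ 0.6939907  -0.55139749  0.46296622]
0 fingerline 126 q7 grasp 1.73 jar [np.float64(1.46), np.float64(1.42), np.float64(-2.38), np.float64(0.24)]
15 fingerline 140 q7 grasp -2.5 jar [np.float64(1.72), np.float64(1.68), np.float64(-2.51), np.float64(0.45)]
30 fingerline 156 q7 grasp -2.41 jar [np.float64(1.98), np.float64(-2.56), np.float64(-2.51), np.float64(0.67)]
45 fingerline 170 q7 grasp -2.09 jar [np.float64(-2.51), np.float64(-2.3), np.float64(-2.41), np.float64(0.89)]
60 fingerline 5 q7 grasp -1.76 jar [np.float64(-2.25), np.float64(-2.45), np.float64(-2.15), np.float64(1.16)]
75 fingerline 20 q7 grasp -1.46 jar [np.float64(-2.4), np.float64(-2.19), np.float64(-2.36), np.float64(1.42)]
90 fingerline 35 q7 grasp -1.22 jar [np.float64(-2.45), np.float64(-2.32), np.float64(-2.09), np.float64(1.68)]
105 fingerline 50 q7 grasp -1.01 jar [np.float64(-2.5), np.float64(-2.33), np.float64(-1.82), np.float64(-2.51)]
120 fingerline 65 q7 grasp -0.85 jar [np.float64(-2.24), np.float64(-2.24), np.float64(-1.55), np.f
[... 991 characters left out ...]
16), np.float64(0.77), np.float64(-1.64)]
270 fingerline 35 q7 grasp 0.41 jar [np.float64(0.11), np.float64(0.05), np.float64(0.99), np.float64(-1.38)]
285 fingerline 50 q7 grasp 0.54 jar [np.float64(0.32), np.float64(0.25), np.float64(1.25), np.float64(-1.11)]
300 fingerline 66 q7 grasp 0.8 jar [np.float64(0.53), np.float64(0.46), np.float64(1.51), np.float64(-0.41)]
315 fingerline 80 q7 grasp 0.95 jar [np.float64(0.73), np.float64(0.68), np.float64(1.77), np.float64(-0.27)]
330 fingerline 95 q7 grasp 1.21 jar [np.float64(0.94), np.float64(0.9), np.float64(-2.49), np.float64(-0.17)]
345 fingerline 111 q7 grasp 1.47 jar [np.float64(1.2), np.float64(1.16), np.float64(-2.22), np.float64(0.03)]
```

Run:
```python
from plan import *
D=285; g=graspR(D)
t=C["t"]; print("bottle top",atz(t,[(469*.64-.2,217*.64-.2)],.129))
effector.open_jaws(); manip.move_pose([*CAPXY,.15],g); manip.servo_line([*CAPXY,.0268],vel=.12)
print(manip.current_tool_pos(),manip.current_force()); effector.close(f_grip=15); print("gap",manip.current_finger_gap())
effector.close(f_grip=40); print("gap",manip.current_finger_gap(),manip.current_force())
manip.servo_line([*CAPXY,.16],vel=.15)
print("gap",manip.current_finger_gap(),manip.current_force(),manip.current_clock(),manip.current_q())
snap("g"); cv2.imwrite("pics/gt.png",viewer.get_image("top")[:,:,::-1]);
# jar approach pose check, then image there
w=cv2.imread("pics/g.png"); tt=cv2.imread("pics/gt.png")
cv2.imwrite("pics/gc.png",np.hstack([cv2.resize(w,(400,300)),cv2.resize(tt[150:225,290:390],(400,300),interpolation=cv2.INTER_CUBIC)]))
```

```text
bottle top [[ 0.58420947 -0.17067411  0.129     ]]
[ 0.47697492 -0.25517732  0.02751382] [0.11199447 0.72475762 0.87355477]
gap 0.033386594464682166
gap 0.033292492835308406 [-0.73675399  0.32609124 -0.21065353]
gap 0.033043920520856244 [-0.13726469 -0.52643962 -0.7266436 ] 12.2167 [ 1.26782389  0.60392426 -1.09266732  1.87682744  0.61921081  1.0518728
  0.79954888]
```

View pics/gc.png

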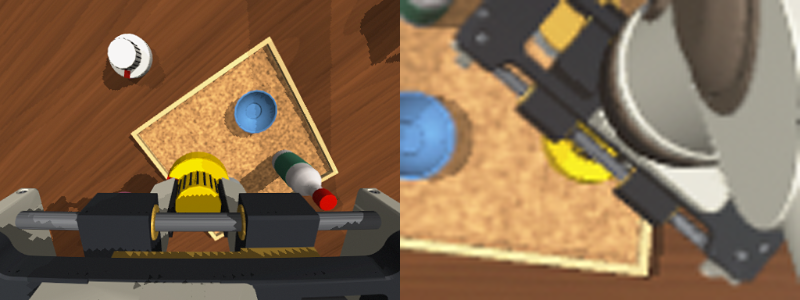

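The cap is held at a gap of 33 mm, and the wrist view shows it square between the fingers. Next is the jar approach.

```bash
sed -i 's/H=.0205/H=.0214/' plan.py
python3 - <<'E'
from plan import *
D=285
manip.servo_line([*CAPXY,.27],vel=.25)
P,q=jarpose(48,.08,D); manip.move_pose(P,q)
P,q=jarpose(48,.022,D); manip.servo_line(P,q,vel=.12); manip.sleep(.3)
print("err mm",(J.T@(np.array(manip.current_tool_pos())-P)*1e3).round(2),manip.current_clock(),np.array(manip.current_q()).round(2),manip.current_force(),(R.from_quat(q).inv()*R.from_quat(manip.current_tcp_rot())).as_rotvec(degrees=True))
snap("j"); 
s=viewer.get_image("scene")[:,:,::-1]; cv2.imwrite("pics/js.png",s); t=viewer.get_image("top")[:,:,::-1]; cv2.imwrite("pics/jt.png",t)
w=cv2.imread("pics/j.png")
cv2.imwrite("pics/jc.png",np.vstack([np.hstack([cv2.resize(w[120:270,150:350],(400,300),interpolation=2),cv2.resize(s[110:185,320:420],(400,300),interpolation=2)]),np.hstack([cv2.resize(t[110:185,70:170],(400,300),interpolation=2),cv2.resize(w,(400,300))])]))
E
```

```text
err mm [0.12 0.4  0.59] 15.8167 [ 0.12  0.6  -1.19  2.05  1.26  1.12  0.2 ] [-1.21139653 -0.13725597  0.66447958] [-0.00585728 -0.06078505 -0.00244677]
```

View pics/jc.png

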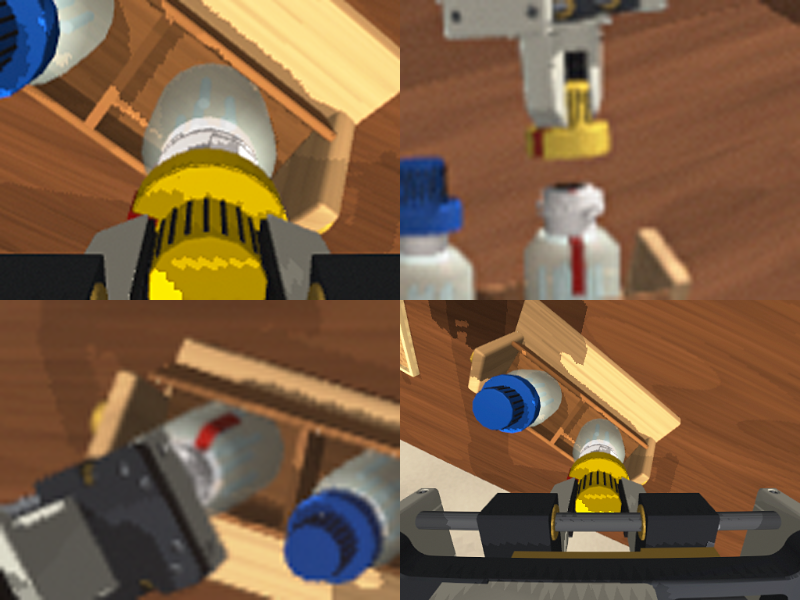

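The scene crop shows the cap squarely above the mouth, with its mark clockwise (left) of the jar's mark. I'll descend with force checks.

```bash
cat > ops.py <<'E'
from plan import *
D=285
def st(P=None,q=None):
    f=J.T@np.array(manip.current_force()); w=J.T@np.array(manip.current_wrist_torque())
    o=J.T@(np.array(manip.current_tool_pos())-M0)*1e3-[0,0,H*1e3]
    A=J.T@R.from_quat(manip.current_tcp_rot()).as_matrix()@FL@R.from_euler('z',-D,degrees=True).as_matrix()
    return o,-np.degrees(np.arctan2(A[1,0],A[0,0])),f,w
def show(tag=""):
    o,c,f,w=st(); print(tag,"pos",o.round(2),"c",round(c,1),"f",f.round(1),"w",w.round(2),"t",round(manip.current_clock(),2),flush=True); return o,c,f,w
def go(c,z,dx=0,dy=0,vel=.03): manip.servo_line(*jarpose(c,z/1e3,D,dx/1e3,dy/1e3),vel=vel)
E
python3 - <<'E'
from ops import *
f0=st()[2]; print("f0",f0)
dz=-.6
go(48,3+dz,vel=.05); show()
for z in np.arange(1,-10,-1):
    go(48,z+dz,vel=.03); o,c,f,w=show(z)
    if f[2]-f0[2]>8 or np.hypot(*(f-f0)[:2])>10: break
E
```

```text
f0 [-0.43763295 -0.25880288 -0.2117021 ]
 pos [-0.27 -0.22  2.06] c 48.0 f [ 0.   0.5 -0.8] w [-0.15  0.6  -0.02] t 16.51
1 pos [-0.01  0.08  0.47] c 48.0 f [-0.3 -0.4  0.6] w [-0.16  0.65  0.02] t 16.76
0 pos [ 0.05  0.02 -0.57] c 48.0 f [-0.  -0.6 -0.8] w [-0.22  0.67 -0.06] t 17.01
-1 pos [-0.   -0.07 -1.65] c 48.0 f [-0.4  0.2 -0.7] w [-0.21  0.66  0.  ] t 17.26
-2 pos [-0.02 -0.08 -2.67] c 48.0 f [-0.2 -0.3 -0.6] w [-0.22  0.69 -0.03] t 17.51
-3 pos [-0.01 -0.04 -3.66] c 48.0 f [-0.5 -0.2 -1.1] w [-0.25  0.63 -0.01] t 17.76
-4 pos [-0.02 -0.07 -4.68] c 48.0 f [-0.4 -0.1 -1.1] w [-0.18  0.68  0.03] t 18.01
-5 pos [-0.02 -0.07 -5.67] c 48.0 f [0.4 0.  0.2] w [-0.15  0.64  0.01] t 18.26
-6 pos [-0.01 -0.07 -6.66] c 48.0 f [-0.1 -0.3 -0.8] w [-0.21  0.64 -0.01] t 18.51
-7 pos [-0.04  0.13 -7.51] c 48.0 f [-0.1  0.3  0.5] w [-0.2   0.65 -0.05] t 18.76
-8 pos [ 0.04  0.43 -7.85] c 48.0 f [ 1.  -1.4  6.2] w [-0.56  0.55  0.02] t 19.01
-9 pos [ 0.08  0.71 -8.15] c 48.0 f [ 2.  -3.1 12.9] w [-0.97  0.4   0.03] t 19.26
```

Contact comes at about -7.6 mm, against -6.9 expected, so the cap is riding on the thread. Next I ease the force and turn backward to about 10 degrees.

Run:
```python
from ops import *
T=lambda c:-4.4-.053*c-1.65
go(48,T(48)); manip.sleep(.3); show()
for c in (40,32,24,17,12):
    go(c,T(c),vel=.004); show(c)
manip.sleep(.2); show()
s=viewer.get_image("scene")[:,:,::-1]; snap("r"); w=cv2.imread("pics/r.png")
cv2.imwrite("pics/rc.png",np.hstack([cv2.resize(s[120:180,330:410],(400,300),interpolation=2),cv2.resize(w[120:270,150:350],(400,300),interpolation=2)]))
```

```text
pos [ 0.02  0.57 -7.9 ] c 48.0 f [ 0.7 -1.   8.6] w [-0.56  0.57  0.02] t 19.81
40 pos [-0.16  1.08 -7.52] c 40.1 f [0.8 0.6 6.8] w [-0.12  0.61 -0.05] t 20.1
32 pos [-0.3   1.16 -7.11] c 32.3 f [0.3 0.9 6.5] w [ 0.02  0.7  -0.06] t 20.39
24 pos [-0.35  1.05 -6.72] c 24.3 f [-0.3  0.5  7.1] w [ 0.07  0.8  -0.07] t 20.68
17 pos [-0.45  1.   -6.35] c 17.4 f [-0.8  2.   6.3] w [ 0.1   0.88 -0.09] t 20.96
12 pos [-0.6   1.   -6.11] c 12.4 f [-0.9  2.   6.9] w [ 0.15  1.03 -0.05] t 21.21
 pos [-0.59  0.96 -6.11] c 12.4 f [-1.4  1.7  7.2] w [ 0.15  1.05 -0.1 ] t 21.41
```

View pics/rc.png

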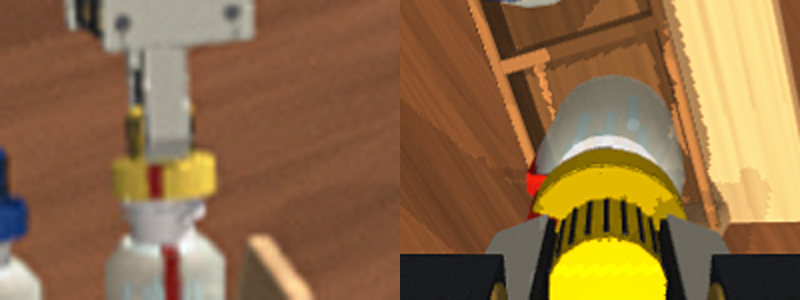

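The scene crop shows the cap's mark about 12 to 15 degrees clockwise of the jar's, with the cap riding squarely. I'll continue backward in small steps until the force vanishes, which signals the drop.

Run:
```python
from ops import *
T=lambda c:-4.4-.053*c-1.65
dx,dy=-.5,.9
for c in np.arange(10,-17,-2):
    go(c,T(c),dx,dy,vel=.003); o,cc,f,w=show(c)
    if f[2]<3: break
```

```text
10 pos [-0.97  1.49 -6.13] c 10.4 f [-1.6  1.6  6.9] w [-0.09  0.98 -0.15] t 22.0
8 pos [-0.94  1.46 -6.02] c 8.4 f [-1.1  1.6  7.8] w [-0.05  0.93 -0.08] t 22.25
6 pos [-0.94  1.44 -5.95] c 6.4 f [-0.4  0.6  6.5] w [-0.07  1.01 -0.03] t 22.5
4 pos [-0.95  1.44 -5.86] c 4.4 f [-1.   0.9  6.7] w [-0.08  0.93 -0.05] t 22.75
2 pos [-0.97  1.41 -5.78] c 2.4 f [-1.6  0.5  6.9] w [-0.03  0.95 -0.09] t 23.0
0 pos [-0.9   1.38 -5.74] c 0.3 f [-1.   1.   6.5] w [ 0.04  1.09 -0.03] t 23.25
-2 pos [-0.85  1.26 -5.72] c -1.8 f [-0.9  1.1  5.8] w [ 0.05  1.13 -0.11] t 23.5
-4 pos [-0.76  1.09 -5.77] c -3.8 f [-1.8  2.4  5.4] w [ 0.14  1.15 -0.09] t 23.75
-6 pos [ 0.41 -0.61 -6.77] c -5.9 f [-0.4 -0.3 -1.3] w [-0.25  0.72 -0.03] t 24.0
```

The thread start dropped in at about -6 degrees. I'll lower the cap to the seat.

Run:
```python
from ops import *
dx,dy=-.2,.3
for z in (-8,-9,-10,-11,-11.6,-12.2,-13):
    go(-6,z,dx,dy,vel=.02); o,c,f,w=show(z)
    if f[2]>6: break
```

```text
-8 pos [ 0.27 -0.62 -8.74] c -5.9 f [ 0.6  0.1 -1.4] w [-0.2   0.74 -0.03] t 24.27
-9 pos [-0.03  0.   -9.2 ] c -6.0 f [ 0.9 -0.  -1.2] w [-0.34  0.58  0.03] t 24.52
-10 pos [-0.29  0.38 -9.99] c -6.0 f [ 0.4  0.2 -1. ] w [-0.22  0.77  0.02] t 24.77
-11 pos [ -0.26   0.32 -11.01] c -6.0 f [-0.6 -0.4 -0.6] w [-0.21  0.7   0.01] t 25.02
-11.6 pos [ -0.28   0.46 -11.39] c -6.0 f [-0.7 -1.   1.5] w [-0.34  0.71 -0.01] t 25.27
-12.2 pos [ -0.35   0.63 -11.55] c -6.0 f [ 0.7 -1.5  6.5] w [-0.69  0.68  0.  ] t 25.52
```

Run:
```python
from ops import *
dx,dy=-.3,.5
for c in [*range(2,98,8),*range(100,126,5)]:
    z=max(-11.9-.0533*max(c,0),-16.4)
    go(c,z,dx,dy,vel=.006); o,cc,f,w=show(c)
    if abs(w[2])>1.2 or abs(f[2])>20: break
print(np.array(manip.current_q()).round(2))
```

```text
2 pos [ -0.51   0.81 -11.79] c 1.8 f [-1.2  0.1  1.7] w [-0.24  0.8  -0.01] t 25.81
10 pos [ -0.17   0.66 -12.21] c 9.8 f [-0.4  0.1  4.1] w [-0.46  0.51  0.02] t 26.1
18 pos [ -0.21   0.64 -12.65] c 17.8 f [ 0.1 -0.4  6.3] w [-0.53  0.5  -0.01] t 26.39
26 pos [ -0.25   0.57 -13.08] c 25.9 f [ 1.  -1.4  6.2] w [-0.52  0.51  0.03] t 26.68
34 pos [ -0.32   0.49 -13.49] c 33.8 f [ 1.  -1.7  6.8] w [-0.56  0.58 -0.02] t 26.98
42 pos [ -0.42   0.54 -13.91] c 41.8 f [ 0.3 -1.6  4.6] w [-0.54  0.61  0.05] t 27.27
50 pos [ -0.58   0.42 -14.36] c 49.8 f [ 0.5 -1.5  5.8] w [-0.6   0.7  -0.01] t 27.56
58 pos [ -0.65   0.44 -14.82] c 57.8 f [-0.  -1.   5.9] w [-0.55  0.72  0.07] t 27.85
66 pos [ -0.71   0.51 -15.3 ] c 65.8 f [-0.3 -1.6  5.8] w [-0.54  0.87  0.01] t 28.14
74 pos [ -0.74   0.5  -15.72] c 73.9 f [-0.5 -1.7  7.1] w [-0.58  0.9  -0.01] t 28.43
82 pos [ -0.62   0.77 -15.83] c 81.9 f [-0.9 -2.3  9.3] w [-0.74  0.8   0.01] t 28.73
90 pos [ -0.6    1.15 -15.9 ] c 89.9 f [-0.2 -1.   8.3] w [-0.6   0.89 -0.06] t 29.02
100 pos [ -0.58   1.59 -16.05] c 99.8 f [-1.7  2.5  5.3] w [-0.06  1.08 -0.2 ] t 29.34
105 pos [ -0.49   1.51 -16.11] c 104.7 f [-0.9  3.5  5. ] w [ 0.16  1.07 -0.04] t 29.59
110 pos [ -0.5    1.39 -16.18] c 109.7 f [-1.7  4.2  4.5] w [ 0.41  1.08 -0.07] t 29.84
115 pos [ -0.6    1.35 -16.2 ] c 114.7 f [-2.6  3.7  3. ] w [ 0.51  1.17 -0.04] t 30.09
120 pos [ -0.84   1.46 -16.2 ] c 119.7 f [-2.7  6.2  3.5] w [0.62 1.19 0.27] t 30.34
125 pos [ -1.23   1.68 -16.11] c 124.6 f [-3.1  6.2  2.5] w [0.67 1.35 0.45] t 30.59
[ 0.03  0.61 -1.04  2.05  1.3   1.03 -1.15]
```

The cap is home at about -15.8 mm and the torque is rising at 125 degrees. I'll release, back off along the axis and check.

Run:
```python
from ops import *
effector.open_jaws(); manip.sleep(.2)
p=np.array(manip.current_tool_pos()); show()
manip.servo_line(p+Z*.10,vel=.12); manip.sleep(.2); print(manip.current_clock(),manip.current_force(),manip.current_finger_gap())
snap("e"); s=viewer.get_image("scene")[:,:,::-1]; w=cv2.imread("pics/e.png")
cv2.imwrite("pics/ec.png",np.hstack([cv2.resize(s[120:195,295:395],(400,300),interpolation=2),cv2.resize(w[60:210,150:350],(400,300),interpolation=2)]))
```

```text
pos [ -0.28   0.5  -16.4 ] c 125.0 f [ 0.3  0.2 -0.1] w [-0.28  0.6   0.02] t 31.84
33.025 [-0.22698771  0.05485195  0.45661382] 0.09170978784759576
```

View pics/ec.png

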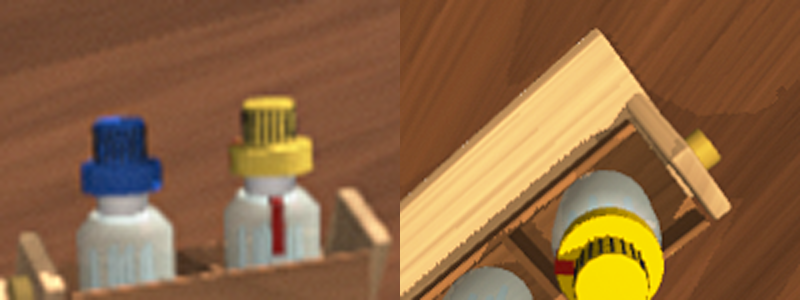

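The final view shows the yellow cap seated square and level like the blue one. Its mark has gone round to the left, about 105 to 125 degrees clockwise of the jar's mark, and the gripper is clear.

```bash
python3 -c "
from bench import manip
print(manip.hand_in(), manip.current_clock())"
```

```text
the job is handed in; nothing more can be done
the job is handed in; nothing more can be done
```

The yellow cap is screwed fully home on the open jar and released, and the job was handed in at about 33 s; the hand-in gave no verdict.

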